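# Knock out the prop and let the case lid down on a finger

## Task

The lid of the blue contact-tip case stands propped ajar and would slam if its yellow prop were knocked away. Push the prop over sideways so that it folds down along the case front, catch the falling lid from below on your finger near the top of its travel, and ease it fully shut without letting it drop the last part. Do not grip the lid, lift it further open or touch its top, and leave the things standing round the case where they are.

Things in the scene. Friction and masses are not known exactly. Their poses are not given: they have to be found in the camera images.
- case: blue steel case of contact tips in foam, fixed to the table, 170 deep (x) x 260 wide (y) x 90 mm high; origin at the centre of its underside, z up, its front faces its own -x, towards the robot and its right. The lid hinge is a line along case y at case x = +85, z = 90 mm; the front face is at case x = -85 mm
- case_lid (a joint): angle of the lid about the far hinge, rad: 0 shut, 0.5 at the start, resting on the prop. A flat blue panel 264 wide x 9 mm thick, 0.3 to 0.55 kg, hinge nearly frictionless: unsupported it slams. Its underside plane passes through the hinge line. It reaches 220 mm from the hinge: shut, it overhangs the case front by 50 mm, so a finger tilted 45 degrees, from the front, can carry it till shut
- prop (a joint): angle of the yellow prop, rad: 0 at the start (upright, leaning 0.05 to case -y on a stop), grows as it folds to case +y, 1.58 when lying along the case front. Rod of 9 mm diameter, 147 mm long, pivot at case x = -95, y = -30, z = 35 mm, turning in the plane x = -95. A few N near its top fold it; past upright and unloaded it drops by itself
- prop_tip (a point): centre of the 12 mm rubber ball at the prop's upper end, on which the underside of the lid rests; the lid rides down on it until something else carries it
- snack_tub: orange upright tub with a white lid, 51 mm diameter, 116 mm high, loose; origin under its centre
- oil_bottle: small beige bottle with a red nozzle, 38 x 62 x 150 mm high, loose; origin under its centre
- hex_bolt: steel hex bolt standing on its head, 34 mm across, 90 mm high, loose; origin under its centre
- flashlight: black flashlight lying on its side along its own y, 38 x 124 x 38 mm, loose; origin under its centre
- lid_lip (a point): steel rolled lip, a round bead of 10 mm diameter along the whole front edge of the lid; origin at the middle of the bead, 215 mm from the hinge and 3 mm above the lid's underside plane; y along the bead. The bead centre stands about 195 mm over the table at the start and 93 mm when shut
- lid_top (a point): centre of the lid's flat top face, 108 mm from the hinge; z is the lid's own normal. The top must not be touched

How it is judged:
On the way:
1. the prop is folded away and the fingers carry the lid from below, still well open (value of joint prop above 0.9 rad and value of joint case_lid above 0.2 rad and contact force between the fingers and case_lid above 0.3 N), for 0.2 s.
At the end, for the whole second after the job is handed in: the lid is shut (within 0.02 rad) and at rest, and the prop lies folded down along the case front (past 1.3 rad) (value of joint case_lid below 0.02 rad and velocity of joint case_lid between -0.05 and 0.05 rad/s and value of joint prop above 1.3 rad); the robot touches nothing.
It fails at once if the lid falls shut: it turns faster than 1 rad/s while less than 0.15 rad open (value of joint case_lid below 0.15 rad and velocity of joint case_lid below -1 rad/s).
It fails at once if the lid is lifted further open, beyond 0.6 rad (value of joint case_lid above 0.6 rad).
It fails at once if the robot grips the lid or bears on its top (more than 1 N on the top skin) (contact force between any of the fingers, the arm and case_lid_c2 above 1 N).
It fails at once if a bystander is moved by more than 15 mm (distance of any of snack_tub, oil_bottle, hex_bolt, flashlight from where it was at the start of the episode above 0.015 m).
It also fails if it takes over 56 s, if anything falls off the work surface, if the arm or the gripper's body presses on something with over 40 N, if the wrist force passes 120 N, or if a joint passes its speed limit or range.

## Robot

A 6-joint arm with a two-finger parallel gripper is mounted at the origin on a cart in front of the work surface, level with it; the furniture and walls round the work are solid. World frame = base frame: x ahead of the robot, y to its left, z up, the work surface at z = 0. Lengths are in m, angles in rad, forces in N, time in s.
With the tool pointing down it reaches from about 0.35 to 0.775 m from the base axis. Payload 7.3 kg.
Tool frame: the origin (TCP) lies on the mounting face of the last link; the fingertips stand 178 mm ahead of it and the grasp point (between the pads) lies 159 mm ahead of it (robot.tcp_to_tips is the distance from the TCP to the fingertips, in m); z points along the fingers, y is the direction in which the jaws open and shut (so a half turn about z gives the same grasp; the last joint's range is limited). The gripper opens to 92 mm and grips with 3 to 60 N. Pads are 19 mm wide; open, the fingers measure 130 mm over their backs; the gripper's body (75 mm by 190 mm) begins 47 mm behind the grasp point.
Start: joints at [1.14, 0.342, 1.524, -0, 1.275, -0.146], TCP at [0.147, 0.504, 0.405] pointing down, gripper open.
Joint ranges: [-2.53, 2.53], [-0.77, 2.02], [0.04, 2.7], [-1, 4.14], [0.28, 2.66], [-3.11, 3.11]. Speed limits (rad/s): [2.57, 2.57, 3.14, 3.14, 3.14, 3.14].

## Interface

Orientations are given as [roll, pitch, yaw] about the fixed x, y, z axes, in that order (R = Rz(yaw) Ry(pitch) Rx(roll)).
In Python, from cell import robot, viewer gives the robot as it stands.
- The arm moves only by the shell command python3 -m creep 'ROWS' [OPENING] [FORCE]. ROWS is JSON, a list that holds one entry, the list of rows, each a list of 6 numbers: the shift along the world's x, y, z in mm, then the turn, a rotation vector about the world's x, y, z in degrees. A call has 1 to 5 rows; each row shifts and turns the pose as measured when the row begins; what a row does not reach is not made up. A row lasts 1/12 s, in which the tool goes at most 41.7 mm and 7.16 degrees, less where a joint would pass 70% of its speed; a pose out of reach is approached as far as the arm can. A call with a gripper value outside its range is refused whole. OPENING is the closure, from -1 (fully open) to 1 (shut), set as the call begins (- or left out, the last holds). The fingers move at their own pace and stop on an object; FORCE is the grip in N (left out, the last holds). Time passes only in rows, so rows that do not move let the fingers close. It gives the time, the measured TCP pose, the force and the opening at its end, in the units of the state.
- robot.observe(): the state, without advancing time (a new reading comes with each control period).
- viewer.read_camera(name): name is "side" or "top"; returns the picture (400x640x3 uint8, blue, green, red); there is no depth.
- viewer.camera_model(name): a dict with "fx", "fy", "cx", "cy" (pixels), "k1" (the pictures are not rectified: a ray, as slopes to the right and down, at radius r is drawn at 1 + k1 r^2 times it, then the intrinsics apply), "pose" (4x4, takes a point from camera to world coordinates). Camera axes: x right, y up, looking along -z (the intrinsics and any distortion apply to the point x, -y, -z); pixel columns grow to the right and rows downward; lengths in m; the calibration is good to about 2 mm. A picture is of the moment at which its call begins. camera_model takes no time and is no camera call.
- robot.hand_in(): hands the job in, once; it reports no verdict.
The state is a dict: "time": time; "qpos": joint angles; "qvel": joint speeds; "joint_efforts": joint torques, N m; "tool_pos": TCP position; "tool_rot": TCP orientation; "contact_force": force on the tool from outside, world axes, zero at the start; "torque": the same for the moment, N m; "opening": finger opening in m.
Only numpy, scipy, OpenCV 4.12 (cv2) and the standard library are available. Lean on these libraries where they do the work, as an engineer would, in place of code of your own. Each camera call takes 0.05 s, during which the arm holds its last target. There are 200 camera calls.

## Working session

There is one attempt and no reset: what is moved stays moved. The work goes in short steps, Python scripts to look and compute and a shell command to move; the robot and the scene stay as the last step left them, time stands still between calls to the robot, and variables do not carry over. Pictures are saved under pics/ and viewed, about 8 in all and at most 12, crops included, and the job is handed in when it is done.

```bash
mkdir -p pics; ls; python3 - <<'E'
from cell import robot, viewer
import cv2,numpy as np
for n in("side","top"):
    im=viewer.read_camera(n); cv2.imwrite(f"pics/{n}0.png",im)
    m=viewer.camera_model(n); print(n,{k:(np.round(v,3).tolist()) for k,v in m.items()})
print(robot.observe())
E
```

```text
pics
side {'fx': 442.352, 'fy': 442.352, 'cx': 323.911, 'cy': 197.664, 'k1': -0.01, 'pose': [[0.853, 0.317, -0.414, 0.187], [-0.521, 0.495, -0.695, -0.717], [-0.015, 0.809, 0.588, 0.711], [0.0, 0.0, 0.0, 1.0]]}
top {'fx': 421.265, 'fy': 421.265, 'cx': 318.025, 'cy': 193.108, 'k1': 0.036, 'pose': [[-0.015, 0.995, -0.101, 0.467], [-0.999, -0.018, -0.029, -0.034], [-0.03, 0.101, 0.994, 1.155], [0.0, 0.0, 0.0, 1.0]]}
{'time': 0.1, 'qpos': array([ 1.14000626e+00,  3.42652371e-01,  1.52492171e+00, -1.52714959e-05,
        1.27540070e+00, -1.46013474e-01]), 'qvel': array([-4.12981925e-04, -3.33514246e-04, -2.01752536e-03,  2.82124156e-05,
       -1.78003753e-03,  5.55439100e-04]), 'joint_efforts': array([ 1.03821516e-03, -4.32001376e+01, -2.44699162e+01,  7.18210987e-02,
        5.25767030e-02, -5.00266879e-05]), 'tool_pos': array([0.14743158, 0.50374819, 0.40411457]), 'tool_rot': array([-3.14022311e+00, -1.86643883e-04,  2.85682039e+00]), 'contact_force': array([ 0.0398904 ,  0.52678364, -1.01437163]), 'torque': array([ 0.01629408, -0.04387314,  0.0048138 ]), 'opening': 0.09158979984803962}
```

View pics/side0.png

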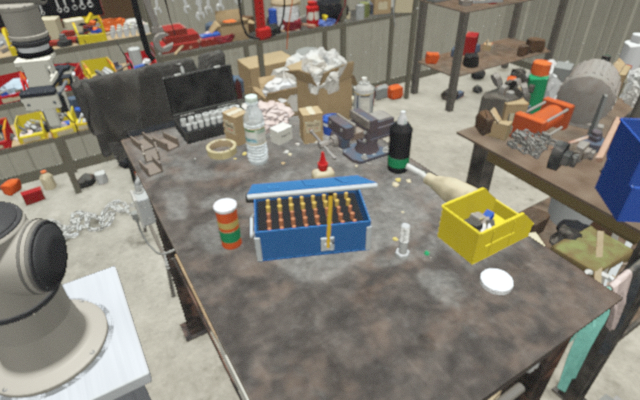

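View pics/top0.png

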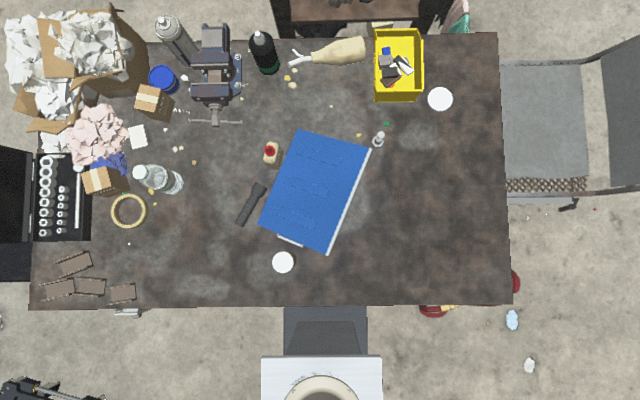

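Side view: case at (310,215), with the tub at (228,222) on its near end, the bolt at (403,240) at the far front corner, the prop from (331,200) to (326,243) and the lip from (250,198) to (376,184). The top view shows the lip from (370,149) to (328,254).

```bash
cat > h.py <<'E'
import numpy as np,cv2
from cell import robot,viewer
from scipy.spatial.transform import Rotation as R
M={n:viewer.camera_model(n) for n in("side","top")}
def ray(n,u,v):
    m=M[n];K=np.array([[m["fx"],0,m["cx"]],[0,m["fy"],m["cy"]],[0,0,1]])
    p=cv2.undistortPoints(np.array([[[u,v]]],float),K,np.array([m["k1"],0,0,0,0.]))[0,0]
    T=np.array(m["pose"]);d=T[:3,:3]@[p[0],-p[1],-1];return T[:3,3],d/np.linalg.norm(d)
def plane(n,u,v,z):
    o,d=ray(n,u,v);return o+d*(z-o[2])/d[2]
def proj(n,P):
    m=M[n];T=np.array(m["pose"]);c=T[:3,:3].T@(np.array(P)-T[:3,3]);p=np.array([c[0],-c[1]])/-c[2]
    p=p*(1+m["k1"]*(p@p));return np.round([m["fx"]*p[0]+m["cx"],m["fy"]*p[1]+m["cy"]],1)
def tri(a,b):
    (o1,d1),(o2,d2)=ray("side",*a),ray("top",*b)
    s=np.linalg.lstsq(np.c_[d1,-d2],o2-o1,rcond=None)[0];p,q=o1+s[0]*d1,o2+s[1]*d2
    return (p+q)/2,np.linalg.norm(p-q)
E
python3 - <<'E'
from h import *
s=cv2.imread("pics/side0.png");t=cv2.imread("pics/top0.png")
a=cv2.resize(s[165:275,200:430],None,fx=3.4,fy=3.4,interpolation=cv2.INTER_CUBIC)
cv2.imwrite("pics/c1.png",a)
b=cv2.resize(t[120:280,230:400],None,fx=3.7,fy=3.7,interpolation=cv2.INTER_CUBIC)
cv2.imwrite("pics/c2.png",b)
# lid blue quad in top
h=cv2.cvtColor(t,cv2.COLOR_BGR2HSV);m=cv2.inRange(h,(100,120,60),(125,255,255));m[:120]=0;m[270:]=0;m[:,:230]=0;m[:,400:]=0
c=max(cv2.findContours(m,0,2)[0],key=cv2.contourArea);print("blue",cv2.approxPolyDP(c,5,True).reshape(-1,2).tolist())
h=cv2.cvtColor(s,cv2.COLOR_BGR2HSV);m=cv2.inRange(h,(18,120,100),(32,255,255));m[:180]=0;m[260:]=0;m[:,:315]=0;m[:,345:]=0
ys,xs=np.nonzero(m);print("yellow",[(y,xs[ys==y].mean()) for y in np.unique(ys)])
E
```

```text
blue [[298, 129], [258, 223], [324, 253], [368, 148]]
yellow [(np.int64(194), np.float64(336.5)), (np.int64(195), np.float64(331.90909090909093)), (np.int64(196), np.float64(330.42857142857144)), (np.int64(197), np.float64(330.42857142857144)), (np.int64(198), np.float64(329.38461538461536)), (np.int64(199), np.float64(330.46666666666664)), (np.int64(200), np.float64(329.8125)), (np.int64(201), np.float64(329.06666666666666)), (np.int64(202), np.float64(328.25)), (np.int64(203), np.float64(329.06666666666666)), (np.int64(204), np.float64(329.5)), (np.int64(205), np.float64(328.84615384615387)), (np.int64(206), np.float64(326.7)), (np.int64(207), np.float64(327.0)), (np.int64(208), np.float64(330.0)), (np.int64(209), np.float64(330.0)), (np.int64(210), np.float64(330.0)), (np.int64(211), np.float64(329.5)), (np.int64(212), np.float64(329.5)), (np.int64(213), np.float64(329.5)), (np.int64(214), np.float64(329.0)), (np.int64(215), np.float64(329.0)), (np.int64(216), np.float64(329.0)), (np.int64(217), np.float64(329.0)), (np.int64(218), np.float64(329.0)), (np.int64(219), np.float64(329
[... 313 characters left out ...]
float64(328.5)), (np.int64(229), np.float64(328.5)), (np.int64(230), np.float64(328.0)), (np.int64(231), np.float64(328.0)), (np.int64(232), np.float64(328.0)), (np.int64(233), np.float64(328.0)), (np.int64(234), np.float64(328.0)), (np.int64(235), np.float64(328.0)), (np.int64(236), np.float64(328.0)), (np.int64(237), np.float64(327.5)), (np.int64(238), np.float64(328.5)), (np.int64(239), np.float64(328.0)), (np.int64(240), np.float64(328.0)), (np.int64(241), np.float64(328.0)), (np.int64(242), np.float64(327.5)), (np.int64(243), np.float64(327.5)), (np.int64(244), np.float64(327.5)), (np.int64(245), np.float64(327.5)), (np.int64(246), np.float64(327.5)), (np.int64(247), np.float64(328.0))]
```

View pics/c1.png

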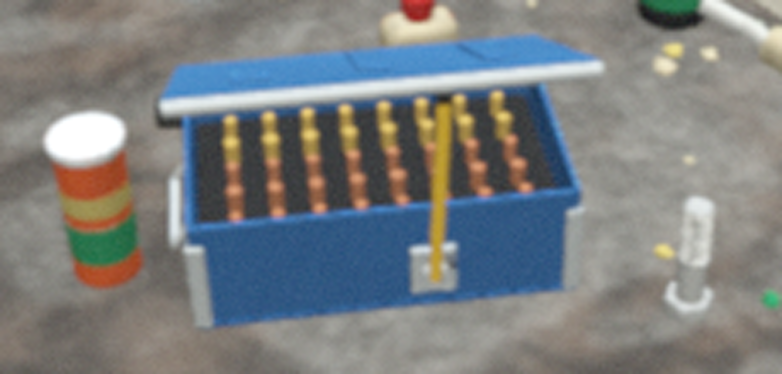

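View pics/c2.png

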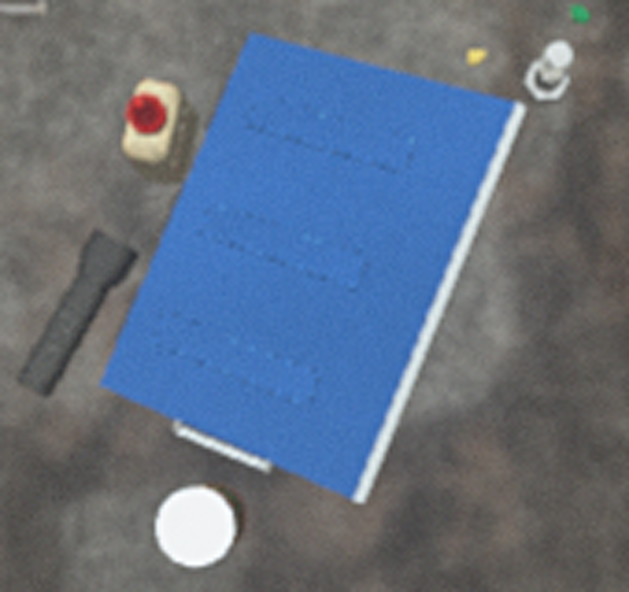

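The crops show lip ends at side (377.1,185.0) and (248.5,196.5), and at top (370.5,148.1) and (327.8,255.1). Hinge corners at top are (298.1,129.2) and (257.8,223.8). The prop is at side x≈328–330.

```bash
python3 - <<'E'
from h import *
np.set_printoptions(precision=4,suppress=True)
a,ea=tri((377.1,185),(370.5,148.1));b,eb=tri((248.5,196.5),(327.8,255.1))
print("lip far",a,ea,"near",b,eb,np.linalg.norm(a-b))
A=plane("top",370.5,148.1,.195);B=plane("top",327.8,255.1,.195);print(A,B,np.linalg.norm(A-B))
C=plane("top",298.1,129.2,.096);D=plane("top",257.8,223.8,.096);print("hinge",C,D,np.linalg.norm(C-D))
for n,L in(("lip",B-A),("h",D-C)): print(n,np.degrees(np.arctan2(L[1],L[0])))
# case frame
yv=(B-A)+(D-C);yv[2]=0;yv/=np.linalg.norm(yv);xv=np.array([yv[1],-yv[0],0])
lm=(A+B)/2;hm=(C+D)/2
print("hinge->lip along -x",(lm-hm)@xv, "lat",(lm-hm)@yv)
o1=lm+xv*(0.215*np.cos(.5)-.003*np.sin(.5)-.085); o2=hm-xv*.085
print("orig est",o1,o2)
o=(o1+o2)/2;o[2]=0
W=lambda x,y,z:o+xv*x+yv*y+np.array([0,0,z])
print("xv",xv,"yv",yv,"yaw",np.arctan2(xv[1],xv[0]),"o",o)
print("prop px",proj("side",W(-.095,-.03,.035)),proj("side",W(-.095,-.037,.182)))
def inc(p): d=p-o;return np.array([d@xv,d@yv,p[2]])
f=lambda u,v:(230+u/3.7,120+v/3.7)
g=lambda u,v:(200+u/3.4,165+v/3.4)
for n,p,z in(("tub",(197,526),.116),("bolt",(559,54),.09),("bottle",(147,114),.15)):
    P=plane("top",*f(*p),z);print(n,P,inc(P))
P=plane("side",*g(690,297),.0);print("bolt side",P,inc(P))
E
```

```text
lip far [ 0.6658 -0.1288  0.1956] 0.0006547791533191491 near [ 0.4238 -0.0264  0.1983] 0.0006025232673745575 0.26282141653985863
[ 0.6663 -0.129   0.195 ] [ 0.4234 -0.0263  0.195 ] 0.2637344169662219
hinge [0.7402 0.0451 0.096 ] [0.4994 0.1493 0.096 ] 0.26236845732169056
lip 157.0772149238024
h 156.59677192220505
hinge->lip along -x -0.19028255738380281 lat 0.00017482709463565867
orig est [0.585  0.0163 0.195 ] [0.5864 0.0191 0.096 ]
xv [0.3933 0.9194 0.    ] yv [-0.9194  0.3933  0.    ] yaw 1.1665364831309117 o [0.5857 0.0177 0.    ]
prop px [328.6 245.8] [331.4 192.5]
tub [0.4043 0.0834 0.116 ] [-0.0109  0.1926  0.116 ]
bolt [ 0.7226 -0.1673  0.09  ] [-0.1163 -0.1987  0.09  ]
bottle [0.6743 0.1107 0.15  ] [ 0.1203 -0.0448  0.15  ]
bolt side [ 0.7302 -0.1603  0.    ] [-0.1068 -0.2029  0.    ]
```

Both views fit the case frame well: origin (0.585, 0.018), yaw 66.8°. Plan: closed fingers, tool tilted 45° from the front with jaws along case y. Slip in just under the lip on the -y side of the prop, sweep toward +y, carry the lid, then follow its arc down. First I move round, over the table.

```bash
R='x'; python3 -m creep '[[[24,-31,8,0,0,-7],[24,-31,8,0,0,-7],[24,-31,8,0,0,-7],[24,-31,8,0,0,-7],[24,-31,8,0,0,-7]]]' 1 20
python3 -m creep '[[[24,-31,4,0,0,-7],[24,-31,4,0,0,-7],[24,-31,4,0,0,-7],[24,-31,4,0,0,-7],[24,-31,4,0,0,-7]]]'
python3 -c "
from h import *
s=robot.observe();print(s['qpos'],s['tool_pos'],s['tool_rot'],s['contact_force'],s['opening'])"
```

```text
time: 0.52
tool_pos: [0.2659, 0.3471, 0.4407]
tool_rot: [-3.133, -0.002, 2.238]
contact_force: [1.5, -0.2, 0.5]
opening: 0.063
time: 0.93
tool_pos: [0.3887, 0.1833, 0.4619]
tool_rot: [-3.133, -0.003, 1.612]
contact_force: [0.4, 1.1, 0.9]
opening: 0.0295
[0.26055707 0.1225341  1.65459396 0.00447321 1.37222048 0.21857086] [0.38869581 0.18333794 0.46194646] [-3.13306998e+00 -2.59199852e-03  1.61187203e+00] [0.44079276 1.10859219 0.85792103] 0.029467047607061054
```

```bash
python3 -m creep '[[[12,-38,0,0,0,-6.4],[12,-38,0,0,0,-6.4],[12,-38,0,0,0,-6.4],[12,-38,0,0,0,-6.4],[12,-38,0,0,0,0]]]'
python3 -m creep '[[[12,-38,0,0,0,0],[12,-38,0,0,0,0],[12,-38,0,6.4,-2.8,0],[12,-38,0,6.4,-2.8,0],[12,-38,0,6.4,-2.8,0]]]'
python3 -c "
from h import *
s=robot.observe();print(s['qpos'],s['tool_pos'],s['tool_rot'],s['contact_force'],s['opening']);print(R.from_euler('xyz',s['tool_rot']).as_matrix())"
```

```text
time: 1.35
tool_pos: [0.4512, -0.0154, 0.4618]
tool_rot: [-3.134, -0.003, 1.135]
contact_force: [1.5, -0.3, 0.2]
opening: 0.0008
time: 1.77
tool_pos: [0.5116, -0.2141, 0.4612]
tool_rot: [-3.127, -0.377, 1.136]
contact_force: [0.8, 1.6, -0.1]
opening: 0.0005
[-0.62674953  0.37099097  1.35115347  0.36755912  1.51382292 -0.23314437] [ 0.51163143 -0.21412096  0.46123816] [-3.12731754 -0.37713739  1.13577649] [ 0.77640646  1.59569423 -0.09305554] 0.00046076689175379357
[[ 0.39181151  0.90898464  0.14223452]
 [ 0.84312983 -0.41661828  0.33994309]
 [ 0.36826055 -0.01327145 -0.9296279 ]]
```

```bash
python3 -m creep '[[[6,-13,0,5.4,-2.3,0.6],[6,-13,0,5.4,-2.3,0.6],[6,-13,0,5.4,-2.3,0.6],[6,-13,0,5.4,-2.3,0],[4,-12,0,0,0,0]]]'
python3 -m creep '[[[0,0,-36,0,0,0],[0,0,-36,0,0,0],[0,0,-36,0,0,0],[0,0,-36,0,0,0],[0,0,-36,0,0,0]]]'
cat > st.py <<'E'
from h import *
np.set_printoptions(precision=1,suppress=True)
o=np.array([.5857,.0177,0]);y=1.1665
Rc=R.from_euler('z',y).as_matrix()
s=robot.observe();T=R.from_euler('xyz',s['tool_rot']).as_matrix()
tip=s['tool_pos']+.178*T[:,2]
print('t',s['time'],"tip case mm",1000*Rc.T@(tip-o),"tcp case",1000*Rc.T@(s['tool_pos']-o))
print("tool z,y in case\n",np.round(Rc.T@T[:,[2,1]],3).T,"F case",Rc.T@s['contact_force'],"q",np.round(s['qpos'],2))
E
python3 st.py; python3 -c "
from h import *
cv2.imwrite('pics/s1.png',cv2.resize(viewer.read_camera('side')[140:290,220:450],None,fx=3.4,fy=3.4,interpolation=2))"
```

```text
time: 2.18
tool_pos: [0.5399, -0.291, 0.457]
tool_rot: [-3.116, -0.815, 1.151]
contact_force: [-0.1, -1.2, -0.9]
opening: 0.0007
time: 2.6
tool_pos: [0.5398, -0.2959, 0.2758]
tool_rot: [-3.138, -0.811, 1.161]
contact_force: [0.5, -1.0, -0.7]
opening: -0.0
t 2.6 tip case mm [-177.4  -81.1  153.2] tcp case [-306.4  -81.1  275.8]
tool z,y in case
 [[ 0.7  0.  -0.7]
 [-0.  -1.  -0. ]] F case [-0.7 -0.8 -0.7] q [-0.8  0.7  1.4  0.8  1.4 -0.6]
```

View pics/s1.png

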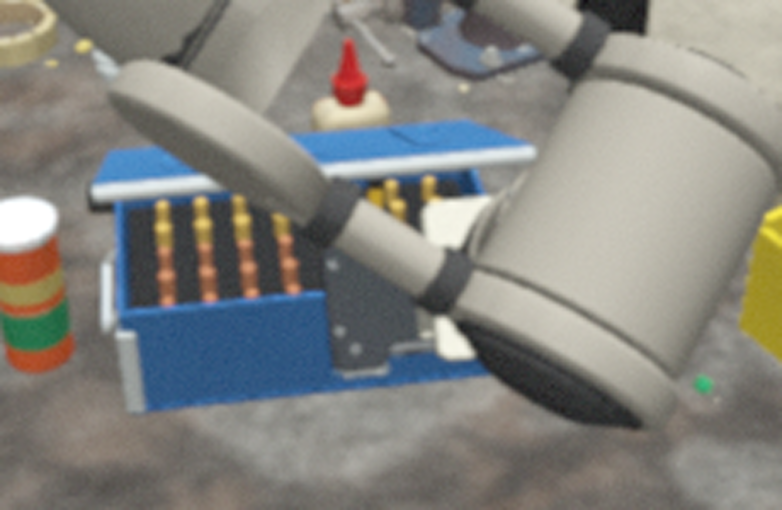

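Fingers are at case (-177,-81,153), oriented correctly and clear. The arm hides the prop, so I work by coordinates and force. Now I slide in under the lip.

```bash
python3 -m creep '[[[12,28,-1,0,0,0],[12,28,-1,0,0,0],[8,20,-1,0,0,0],[4,9,0,0,0,0],[0,0,0,0,0,0]]]'; python3 st.py
```

```text
time: 3.07
tool_pos: [0.5742, -0.2083, 0.2608]
tool_rot: [-3.101, -0.816, 1.131]
contact_force: [-0.1, -0.7, -0.0]
opening: 0.0008
t 3.0667 tip case mm [-82.6 -75.7 138.9] tcp case [-212.3  -78.3  260.8]
tool z,y in case
 [[ 0.7  0.  -0.7]
 [-0.  -1.  -0. ]] F case [-0.7 -0.2 -0. ] q [-0.6  0.7  1.5  0.8  1.3 -0.6]
```

```bash
python3 -m creep '[[[0,0,5,0,0,1],[0,0,5,0,0,1],[0,0,0,0,0,0]]]'; python3 st.py; python3 -c "
from h import *
cv2.imwrite('pics/s2.png',cv2.resize(viewer.read_camera('top')[110:270,240:420],None,fx=3.4,fy=3.4,interpolation=2))"
```

```text
time: 3.32
tool_pos: [0.5741, -0.2098, 0.2736]
tool_rot: [-3.104, -0.815, 1.172]
contact_force: [0.4, -0.8, -0.4]
opening: 0.0002
t 3.3167 tip case mm [-84.3 -71.5 151.6] tcp case [-213.7  -78.9  273.6]
tool z,y in case
 [[ 0.7  0.  -0.7]
 [ 0.  -1.  -0. ]] F case [-0.6 -0.7 -0.4] q [-0.6  0.7  1.5  0.8  1.4 -0.6]
```

View pics/s2.png

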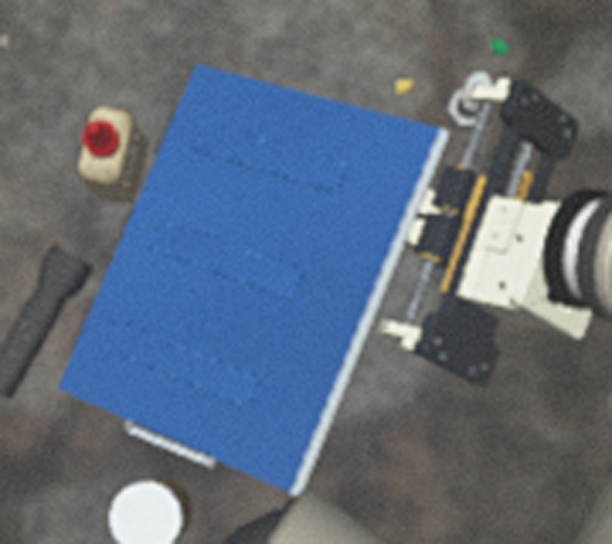

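Top view: fingers are tucked under the lip at crop (430,230), right of the prop, with the bystanders clear. Sweeping toward case +y.

```bash
python3 -m creep '[[[-5.5,2.4,0,0,0,0],[-5.5,2.4,0,0,0,0],[-5.5,2.4,0,0,0,0],[-5.5,2.4,0,0,0,0]]]'; python3 st.py; python3 -m creep '[[[-5.5,2.4,0,0,0,0],[-5.5,2.4,0,0,0,0]]]'; python3 st.py
```

```text
time: 3.7
tool_pos: [0.5501, -0.2026, 0.274]
tool_rot: [-3.109, -0.814, 1.169]
contact_force: [1.3, 0.2, 0.1]
opening: 0.0004
t 3.7 tip case mm [-87.2 -47.7 151.8] tcp case [-216.6  -53.9  274. ]
tool z,y in case
 [[ 0.7  0.  -0.7]
 [ 0.  -1.  -0. ]] F case [ 0.7 -1.1  0.1] q [-0.7  0.7  1.5  0.8  1.4 -0.6]
time: 3.87
tool_pos: [0.5375, -0.1975, 0.2739]
tool_rot: [-3.108, -0.814, 1.168]
contact_force: [0.2, -0.5, -0.2]
opening: 0.0004
t 3.8667 tip case mm [-87.5 -34.2 151.8] tcp case [-216.8  -40.4  273.9]
tool z,y in case
 [[ 0.7  0.  -0.7]
 [ 0.  -1.  -0. ]] F case [-0.3 -0.4 -0.2] q [-0.7  0.6  1.6  0.8  1.3 -0.6]
```

```bash
python3 -m creep '[[[-4.5,4.5,0,0,0,0],[-5,3,0,0,0,0]]]'; python3 st.py;python3 -m creep '[[[-5,2.4,0,0,0,0],[0,0,0,0,0,0],[0,0,0,0,0,0]]]'; python3 st.py;  python3 -c "
from h import *
cv2.imwrite('pics/s3.png',np.vstack([cv2.resize(viewer.read_camera('side')[165:265,230:430],None,fx=3,fy=3,interpolation=2),cv2.resize(viewer.read_camera('top')[150:250,240:440],None,fx=3,fy=3,interpolation=2)]))"
```

```text
time: 4.03
tool_pos: [0.5265, -0.1896, 0.2738]
tool_rot: [-3.108, -0.813, 1.168]
contact_force: [1.3, -0.9, -0.3]
opening: 0.0005
t 4.0333 tip case mm [-84.6 -21.  151.6] tcp case [-213.8  -27.1  273.8]
tool z,y in case
 [[ 0.7  0.  -0.7]
 [ 0.  -1.  -0. ]] F case [-0.3 -1.5 -0.3] q [-0.7  0.6  1.6  0.8  1.3 -0.6]
time: 4.28
tool_pos: [0.5197, -0.186, 0.2737]
tool_rot: [-3.106, -0.813, 1.167]
contact_force: [0.9, -2.5, -1.5]
opening: 0.0001
t 4.2833 tip case mm [-84.  -13.1 151.5] tcp case [-213.2  -19.4  273.7]
tool z,y in case
 [[ 0.7  0.  -0.7]
 [ 0.  -1.  -0. ]] F case [-2.  -1.8 -1.5] q [-0.7  0.6  1.6  0.8  1.3 -0.7]
```

View pics/s3.png

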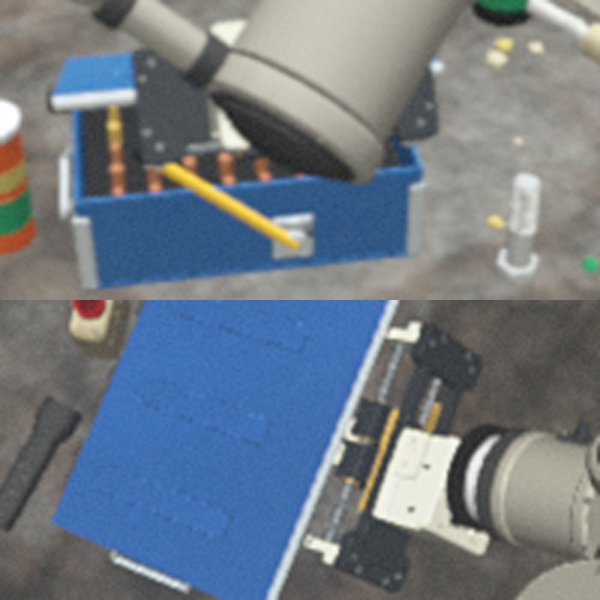

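The prop is folding down (about 60°), and the lid now rests on the finger (x and z push of about -2 N). Hold so the prop finishes falling.

```bash
python3 -m creep '[[[0,0,0,0,0,0],[0,0,0,0,0,0],[0,0,0,0,0,0],[0,0,0,0,0,0],[0,0,0,0,0,0]]]'; python3 st.py
python3 - <<'E'
from h import *
o=np.array([.5857,.0177,0]);Rc=R.from_euler('z',1.1665).as_matrix()
s=viewer.read_camera('side');t=viewer.read_camera('top')
h=cv2.cvtColor(s,cv2.COLOR_BGR2HSV);m=cv2.inRange(h,(18,150,100),(32,255,255));m[:215]=0;m[265:]=0;m[:,:260]=0;m[:,340:]=0
c=max(cv2.findContours(m,0,2)[0],key=cv2.contourArea);r=cv2.fitLine(c,2,0,.01,.01).ravel();print("prop bbox",cv2.boundingRect(c),"dir",r[:2])
W=lambda x,y,z:o+Rc@[x,y,z]
for th in(0,1.0,1.3,1.58): print(th,proj('side',W(-.095,-.03+.147*np.sin(th-.05),.035+.147*np.cos(th-.05))))
print("pivot",proj('side',W(-.095,-.03,.035)))
for a in(.5,.45,.4,.35,.1,0):
    b=lambda y:W(.085-.215*np.cos(a)+.003*np.sin(a),y,.09+.215*np.sin(a)+.003*np.cos(a))
    print("lip",a,"side near",proj('side',b(.132)),"top near",proj('top',b(.132)))
cv2.imwrite('pics/s4.png',np.vstack([cv2.resize(s[165:265,230:430],None,fx=3,fy=3,interpolation=2),cv2.resize(t[170:270,240:440],None,fx=3,fy=3,interpolation=2)]))
E
```

```text
time: 4.8
tool_pos: [0.52, -0.1864, 0.2731]
tool_rot: [-3.104, -0.813, 1.167]
contact_force: [-1.6, -0.7, -0.6]
opening: 0.0004
t 4.8 tip case mm [-84.3 -13.2 150.8] tcp case [-213.5  -19.9  273.1]
tool z,y in case
 [[ 0.7  0.  -0.7]
 [ 0.  -1.  -0. ]] F case [-1.2  1.2 -0.6] q [-0.7  0.6  1.6  0.8  1.3 -0.7]
prop bbox (264, 245, 65, 7) dir [ 0.9977133  -0.06758742]
0 [331.5 192.5]
1.0 [272.5 221.8]
1.3 [264.8 236.8]
1.58 [263.1 251. ]
pivot [328.6 245.8]
lip 0.5 side near [248.2 197. ] top near [326.9 254.8]
lip 0.45 side near [248.8 202.3] top near [329.  255.4]
lip 0.4 side near [249.4 207.5] top near [330.9 256. ]
lip 0.35 side near [250.  212.7] top near [332.5 256.5]
lip 0.1 side near [252.9 236.5] top near [337.3 257.5]
lip 0 side near [254.  244.7] top near [337.6 257.2]
```

View pics/s4.png

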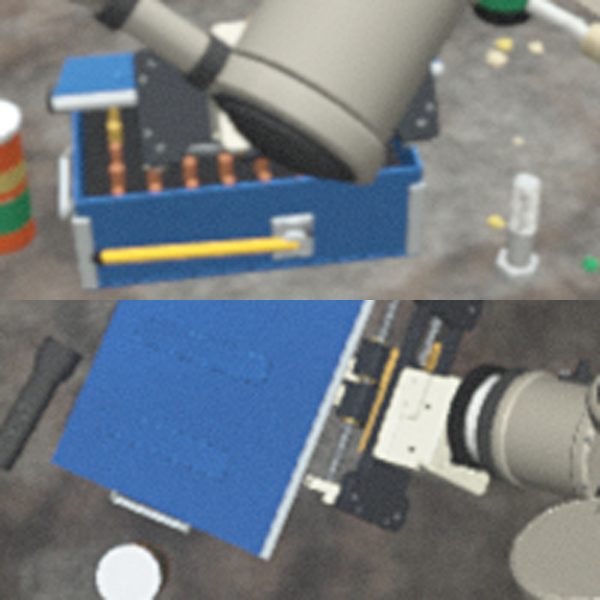

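Prop fully folded (lies along the case front, crop (100,257)–(300,243)). The lid is at about 0.48 rad, carried on the finger. Next I lower it along the lip's arc.

```bash
python3 -m creep '[[[-0.8,-1.8,-4,0,0,0],[-0.8,-1.8,-4,0,0,0],[-0.8,-1.8,-4,0,0,0],[-0.7,-1.6,-4,0,0,0],[-0.7,-1.6,-4,0,0,0]]]'; python3 st.py | head -1
python3 -m creep '[[[-0.6,-1.4,-4,0,0,0],[-0.6,-1.3,-4,0,0,0],[-0.5,-1.2,-4,0,0,0],[-0.5,-1.2,-4,0,0,0],[-0.4,-1,-4,0,0,0]]]'; python3 st.py
```

```text
time: 5.32
tool_pos: [0.5162, -0.1954, 0.2517]
tool_rot: [-3.106, -0.813, 1.168]
contact_force: [0.0, 0.1, -1.9]
opening: 0.0006
t 5.3167 tip case mm [-94.  -13.4 129.4] tcp case [-223.2  -20.   251.7]
time: 5.73
tool_pos: [0.5132, -0.2024, 0.2287]
tool_rot: [-3.105, -0.813, 1.166]
contact_force: [0.3, 1.0, -1.8]
opening: 0.0006
t 5.7333 tip case mm [-101.6  -13.4  106.5] tcp case [-230.9  -20.   228.7]
tool z,y in case
 [[ 0.7  0.  -0.7]
 [ 0.  -1.  -0. ]] F case [ 1.1  0.1 -1.8] q [-0.7  0.7  1.7  0.8  1.3 -0.7]
```

```bash
python3 -m creep '[[[-0.4,-0.9,-4,0,0,0],[-0.4,-0.9,-4,0,0,0],[-0.3,-0.7,-4,0,0,0],[-0.3,-0.7,-4,0,0,0],[-0.2,-0.5,-4,0,0,0]]]'; python3 st.py | head -1
python3 -m creep '[[[-0.2,-0.5,-3,0,0,0],[-0.2,-0.4,-3,0,0,0],[-0.2,-0.4,-3,0,0,0],[-0.1,-0.2,-3,0,0,0],[-0.1,-0.2,-3,0,0,0]]]'; python3 st.py;python3 -c "
from h import *
cv2.imwrite('pics/s5.png',cv2.resize(viewer.read_camera('side')[165:265,230:430],None,fx=3,fy=3,interpolation=2))"
```

```text
time: 6.15
tool_pos: [0.5115, -0.2066, 0.2065]
tool_rot: [-3.105, -0.813, 1.166]
contact_force: [-0.8, 0.1, -1.6]
opening: 0.0004
t 6.15 tip case mm [-106.2  -13.4   84.2] tcp case [-235.4  -20.   206.5]
time: 6.57
tool_pos: [0.5106, -0.2086, 0.1896]
tool_rot: [-3.105, -0.813, 1.166]
contact_force: [-1.0, -0.8, -0.9]
opening: 0.0007
t 6.5667 tip case mm [-108.4  -13.4   67.4] tcp case [-237.6  -20.   189.6]
tool z,y in case
 [[ 0.7  0.  -0.7]
 [ 0.  -1.  -0. ]] F case [-1.2  0.6 -0.9] q [-0.7  0.7  1.7  0.8  1.2 -0.8]
```

View pics/s5.png

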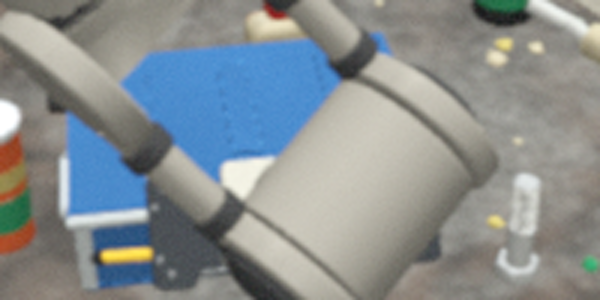

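The lid is nearly shut (lip end at crop (67,222), about 0.07 rad), still on the finger with the prop down. The last part goes slower.

```bash
python3 -m creep '[[[0,-0.2,-2,0,0,0],[0,-0.2,-2,0,0,0],[0,-0.2,-2,0,0,0],[0,0,-2,0,0,0],[0,0,-2,0,0,0]]]'; python3 st.py | head -1
python3 -m creep '[[[0,0,-1.5,0,0,0],[0,0,-1.5,0,0,0],[0,0,-1.5,0,0,0],[0,0,-1.5,0,0,0],[0,0,0,0,0,0]]]'; python3 st.py
```

```text
time: 7.03
tool_pos: [0.5106, -0.2092, 0.1784]
tool_rot: [-3.104, -0.813, 1.166]
contact_force: [-0.3, -0.7, -1.0]
opening: 0.0003
t 7.0333 tip case mm [-109.   -13.6   56.1] tcp case [-238.2  -20.2  178.4]
time: 7.45
tool_pos: [0.5108, -0.2091, 0.1719]
tool_rot: [-3.105, -0.814, 1.167]
contact_force: [-0.1, 0.6, 0.6]
opening: 0.0006
t 7.45 tip case mm [-108.7  -13.9   49.7] tcp case [-238.   -20.4  171.9]
tool z,y in case
 [[ 0.7  0.  -0.7]
 [ 0.  -1.  -0. ]] F case [0.5 0.3 0.6] q [-0.7  0.8  1.7  0.8  1.2 -0.8]
```

Load gone: the lid should be seated. Back straight out (case -x), slowly first.

```bash
python3 -m creep '[[[-0.4,-0.9,-0.5,0,0,0],[-0.6,-1.4,-0.5,0,0,0],[-0.8,-1.8,0,0,0,0],[-0.8,-1.8,0,0,0,0],[-1.6,-3.6,0,0,0,0]]]'; python3 st.py | head -1
python3 -m creep '[[[-6,-14,0,0,0,0],[-8,-18,0,0,0,0],[-10,-23,2,0,0,0],[-10,-23,5,0,0,0],[-5,-10,5,0,0,0]]]';python3 -m creep '[[[0,0,0,0,0,0],[0,0,0,0,0,0],[0,0,0,0,0,0]]]'; python3 st.py;python3 -c "
from h import *
cv2.imwrite('pics/s6.png',np.vstack([cv2.resize(viewer.read_camera('side')[165:265,200:430],None,fx=3,fy=3,interpolation=2),cv2.resize(viewer.read_camera('top')[115:280,230:460],None,fx=3,fy=3,interpolation=2)])[:800])"
```

```text
time: 7.87
tool_pos: [0.5066, -0.2188, 0.1713]
tool_rot: [-3.106, -0.814, 1.168]
contact_force: [0.0, 0.1, 0.1]
opening: 0.0007
t 7.8667 tip case mm [-119.2  -13.8   49.2] tcp case [-248.5  -20.3  171.3]
time: 8.28
tool_pos: [0.4658, -0.3089, 0.1831]
tool_rot: [-3.103, -0.815, 1.17]
contact_force: [-0.4, -0.9, 0.6]
opening: 0.0006
time: 8.53
tool_pos: [0.465, -0.3109, 0.1841]
tool_rot: [-3.106, -0.814, 1.168]
contact_force: [-0.4, 0.9, -0.1]
opening: 0.0006
t 8.5333 tip case mm [-220.3  -11.8   62. ] tcp case [-349.6  -18.3  184.1]
tool z,y in case
 [[ 0.7  0.  -0.7]
 [ 0.  -1.  -0. ]] F case [ 0.6  0.7 -0.1] q [-0.9  0.8  1.6  0.7  1.3 -0.9]
```

```bash
python3 -c "
import cv2;i=cv2.imread('pics/s6.png');print(i.shape);cv2.imwrite('pics/s7.png',cv2.resize(i,None,fx=.75,fy=.75,interpolation=3))"
```

```text
(795, 690, 3)
```

View pics/s7.png

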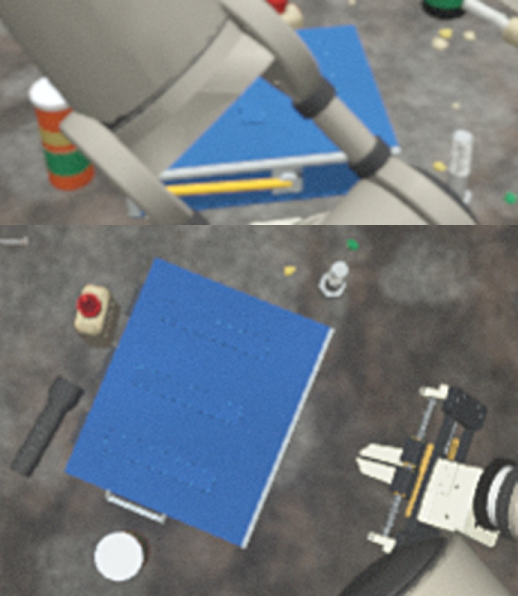

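The lid looks flat, the prop is down, the bystanders are in place and the gripper is well clear. One numeric check, then hand in.

```bash
python3 - <<'E'
from h import *
o=np.array([.5857,.0177,0]);Rc=R.from_euler('z',1.1665).as_matrix()
for a in(.1,.05,.02,0):
    print(a,proj('side',o+Rc@[.085-.215*np.cos(a)+.003*np.sin(a),-.132,.09+.215*np.sin(a)+.003*np.cos(a)]))
s=viewer.read_camera('side')[:,374].astype(int)   # bright lip column
print([(v,s[v].tolist()) for v in range(224,242)])
t0=cv2.imread('pics/top0.png');t=viewer.read_camera('top')
d=cv2.absdiff(t0,t).max(2)
for n,(x,y,w,h) in dict(tub=(268,248,32,28),bolt=(370,128,20,22),bottle=(258,135,26,36),flash=(230,178,38,50)).items(): print(n,(d[y:y+h,x:x+w]>60).sum())
E
```

```text
0.1 [378.3 223.3]
0.05 [378.1 227.4]
0.02 [378.  229.9]
0 [377.9 231.4]
[(224, [198, 143, 95]), (225, [203, 141, 82]), (226, [204, 142, 81]), (227, [207, 143, 80]), (228, [205, 142, 73]), (229, [200, 142, 91]), (230, [194, 168, 148]), (231, [197, 192, 184]), (232, [183, 184, 178]), (233, [156, 160, 154]), (234, [149, 155, 157]), (235, [165, 176, 179]), (236, [176, 188, 191]), (237, [175, 189, 192]), (238, [177, 188, 192]), (239, [176, 188, 192]), (240, [176, 189, 192]), (241, [177, 190, 193])]
tub 0
bolt 4
bottle 11
flash 29
```

```bash
python3 -c "
from cell import robot
print(robot.hand_in())"
```

```text
the job is handed in; nothing more can be done
None
```

The lid is shut, the prop is folded down along the case front, and the job is handed in at about 8.7 s of the 56 s allowed. `hand_in` gave no verdict.

**What I did:** I came in from the front with the fingers closed and tilted 45°, just under the lip. Sweeping toward case +y knocked the prop over, and the lid dropped a few millimetres onto the fingers at about 0.48 rad. I held it there for about 0.5 s, then followed the lip's arc down in 4 mm steps, slowing to 1.5 mm at the end. I then backed straight out.

**Last checks:**
- **Lid:** the lip sits at row 231.7 in the side picture; 231.4 is predicted for fully shut and 229.9 for 0.02 rad. That puts the lid at about 0 rad.
- **Prop:** it still lay along the case front in the last picture. Measured just after it fell, it was close to the line predicted for fully folded.
- **Robot:** the fingers were about 90 mm clear of the lip, with no contact force beyond noise.
- **Bystanders:** comparing the top picture with the start showed 0 changed pixels at the tub, 4 at the bolt, 11 at the bottle and 29 at the flashlight. I put the flashlight's down to the lid edge and shadow beside it, but did not check that further. All four looked in place.

**Not measured directly:** I could not read the contact force between the fingers and the lid. While the lid was carried, the wrist force was only 1–2 N, close to sensor noise, so I relied on that together with the pictures.

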